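# Index the blue diverter valve

## Task

Put the blue diverter valve in line with the mass spectrometer: turn its knob slowly clockwise (seen from above) until you feel the resistance dip and the spring plunger drop into its hidden notch, then stop, let go and leave it locked in there. Leave the white valve's knob as it is.

Things in the scene. Friction and masses are not known exactly. Their poses are not given: they have to be found in the camera images.
- blue_knob_grip (a point): Grey bar knob on the blue valve box (fixed, 120x100x40 mm high, turned up to 30 deg). Point on its vertical axis at grip height, 75 mm above the bench. Bar 44 mm long (x, white mark at -x end), 14 mm thick (y: grip across it), from 50 up to 88 mm above the bench, on a 56 mm round skirt with its top at 50 mm. z up. Axes turn with the knob.
- blue_knob (a joint): Blue knob's angle, rad, grows clockwise from above; stops at 0 and 1.9. Starts 0.05-0.3; its one hidden notch lies at 0.9-1.4, different each time: one grasp does it. Turns with 0.03 N m plus 0.12 per rad/s. From 0.35 rad before the notch's middle it is drawn onwards, by 0.2-0.5 N m; past the middle pushed back, at first harder. Let go within 0.2 rad of the middle, it centres itself.
- pin (a joint): Travel, m, of the blue valve's spring plunger. Its orange tail, 13 mm thick, sticks out of the middle of the box's side away from the robot, 20 mm above the bench. 0 while it rides on the cam rim, the tail standing 13.5 mm out of its steel guide ring; grows to about 0.009 as it drops into the notch, leaving 4.5 mm of tail out.
- white_knob (a joint): Angle, rad, of the same kind of grey knob on the white valve box (same size, no orange tail), which stands on the other side, left or right, at least 200 mm from the blue one between centres. Starts at 0, grows clockwise; must stay there.
Not all that is in view belongs to the job. Several things look just like the part that bears white_knob: the one meant starts farthest to the robot's left.

How it is judged:
By the outcome, as a careful person would: the job done as asked, in the order asked, and still so for the second after the job is handed in, with the robot touching nothing.
It also fails if it takes over 38 s, if anything falls off the work surface, if the arm or the gripper's body presses on something with over 40 N, if the wrist force passes 120 N, or if a joint passes its speed limit or range.

## Robot

A 6-joint arm with a two-finger parallel gripper is mounted at the origin on the work surface. World frame = base frame: x ahead of the robot, y to its left, z up, the work surface at z = 0. Lengths are in m, angles in rad, forces in N, time in s.
With the tool pointing down it reaches from about 0.275 to 0.875 m from the base axis. Payload 12.5 kg.
Tool frame: the origin (TCP) lies midway between the tips of the shut fingers; the grasp point (between the pads) lies 19 mm behind it; z points along the fingers, y is the line along which they close (so a half turn about z gives the same grasp; the last joint's range is limited). The gripper opens to 85 mm and grips with 20 to 120 N. Pads are 22 mm wide; open, the fingers measure 114 mm over their backs; the gripper's body (76 mm by 85 mm) begins 54 mm behind the grasp point. The pads swing forward as they close: fully open they stand 13 mm farther back than shut.
Start: joints at [-1.304, 0.351, 1.652, -0, 1.139, -0.085], TCP at [0.19, -0.516, 0.231] pointing down, gripper open.
Joint ranges: [-2.75, 2.75], [-0.79, 2.1], [0.01, 2.65], [-1.57, 4.71], [0.07, 3.14], [-2.87, 2.87]. Speed limits (rad/s): [2.22, 2.22, 2.79, 3.14, 3.14, 3.14].

## Interface

Orientations are given as [roll, pitch, yaw] about the fixed x, y, z axes, in that order (R = Rz(yaw) Ry(pitch) Rx(roll)).
In Python, from workcell import ctrl, vision gives the robot as it stands.
- The arm moves only by the shell command python3 -m handwheel 'ROWS' [OPENING]. ROWS is JSON, a list of rows, each a list of 2 entries, a list of its own where there are three numbers: the shift along the tool's x, y, z scaled (see below), then the turn about the tool's z scaled (see below). A call has 1 to 12 rows; each row is the pose to reach, as a shift and turn from the pose commanded when the call began, along the tool's axes at that moment; what a row does not reach only later rows make up. The controller multiplies each number of a shift by 0.25 m and each number of a turn by pi/2 rad. A row lasts 1/8 s, in which the tool goes at most 62.5 mm and 10.7 degrees, less where a joint would pass 70% of its speed; a pose out of reach is approached as far as the arm can. A call with a number of a shift or a turn outside -1 to 1 is refused whole. A call with a gripper value outside its range is refused whole. OPENING is the finger opening in mm, from 0 to 85.4, set as the call begins (- or left out, the last holds). The fingers move at their own pace and stop on an object; the grip force is fixed at half the most. Time passes only in rows, so rows that repeat a pose let the fingers close. It gives the time, the measured TCP pose, the force, the opening and the grip force at its end, in the units of the state.
- ctrl.read_state(): the state, without advancing time (a new reading comes with each control period).
- vision.get_image(name): name is "side" or "top"; returns a dict with "image" (384x512x3 uint8, blue, green, red), "intrinsics" (3x3 intrinsics, pixels), "cam_to_world" (4x4, takes a point from camera to world coordinates). Camera axes: x right, y down, z forward; pixel columns grow to the right and rows downward; lengths in m; the calibration is good to about 2 mm. A picture is of the moment at which its call begins. There is no depth.
- ctrl.finish_job(): hands the job in; it is judged then, once.
The state is a dict: "time_s": time; "joint_pos": joint angles; "dq": joint speeds; "joint_efforts": joint torques, N m; "eef_pos": TCP position; "tcp_rot": TCP orientation; "ft_force": force on the tool from outside, world axes, zero at the start; "torque": the same for the moment, N m; "opening": finger opening in m; "grasp_force": force on a finger pad.
Only numpy, scipy, OpenCV 4.12 (cv2) and the standard library are available. Lean on these libraries where they do the work, as an engineer would, in place of code of your own. Each camera call takes 0.05 s, during which the arm holds its last target. There are 200 camera calls.

## Working session

There is one attempt and no reset: what is moved stays moved. The work goes in short steps, Python scripts to look and compute and a shell command to move; the robot and the scene stay as the last step left them, time stands still between calls to the robot, and variables do not carry over. Pictures are saved under pics/ and viewed, at most 10 in all, crops included, and the job is handed in when it is done.

```bash
mkdir -p pics; cat > h.py <<'E'
import numpy as np, cv2
from workcell import ctrl, vision
def snap(n,f,crop=None,s=1):
    d=vision.get_image(n); im=d["image"]
    np.savez(f"pics/{n}.npz",K=d["intrinsics"],T=d["cam_to_world"])
    if crop: x,y,w,h=crop; im=im[y:y+h,x:x+w]
    cv2.imwrite(f"pics/{f}.png",cv2.resize(im,None,fx=s,fy=s,interpolation=cv2.INTER_CUBIC)); return d
def w(n,u,v,z):
    c=np.load(f"pics/{n}.npz");T=c["T"]
    r=T[:3,:3]@np.linalg.solve(c["K"],[u,v,1]);o=T[:3,3]
    return o+r*(z-o[2])/r[2]
def px(n,p):
    c=np.load(f"pics/{n}.npz");T=c["T"]
    q=c["K"]@(T[:3,:3].T@(np.array(p)-T[:3,3]));return q[:2]/q[2]
E
python3 - <<'E'
from h import *
snap("top","t0",None,1.5);snap("side","s0",None,1.5)
for n in("top","side"):
    c=np.load(f"pics/{n}.npz");print(c["T"].round(3),c["K"][0,0])
print(ctrl.read_state())
E
```

```text
[[ 1.600e-02 -1.000e+00  2.700e-02  4.360e-01]
 [-1.000e+00 -1.600e-02  2.000e-03 -3.100e-02]
 [-1.000e-03 -2.700e-02 -1.000e+00  1.159e+00]
 [ 0.000e+00  0.000e+00  0.000e+00  1.000e+00]] 436.87784799992465
[[-0.992 -0.067  0.11   0.405]
 [-0.127  0.651 -0.748  0.525]
 [-0.022 -0.756 -0.654  0.586]
 [ 0.     0.     0.     1.   ]] 356.7897716742394
{'time_s': 0.1, 'joint_pos': array([-1.30361000e+00,  3.51175401e-01,  1.65237813e+00, -1.84751358e-05,
        1.13912297e+00, -8.45923192e-02]), 'dq': array([-0.00111954,  0.0007277 , -0.00241095, -0.00199216,  0.00108484,
        0.0007294 ]), 'joint_efforts': array([ 7.48822040e-04, -5.06833506e+01, -2.91875857e+01, -4.48474179e-05,
        2.66193834e-03,  5.58359247e-06]), 'eef_pos': array([ 0.18945324, -0.51600681,  0.23080922]), 'tcp_rot': array([-3.14051126e+00, -7.48643721e-05,  3.51786343e-01]), 'ft_force': array([-0.05604071, -0.79105774,  0.92197998]), 'torque': array([-0.03498921, -0.01510883,  0.06893334]), 'grasp_force': 0.0, 'opening': 0.08556565244093406}
```

View pics/t0.png

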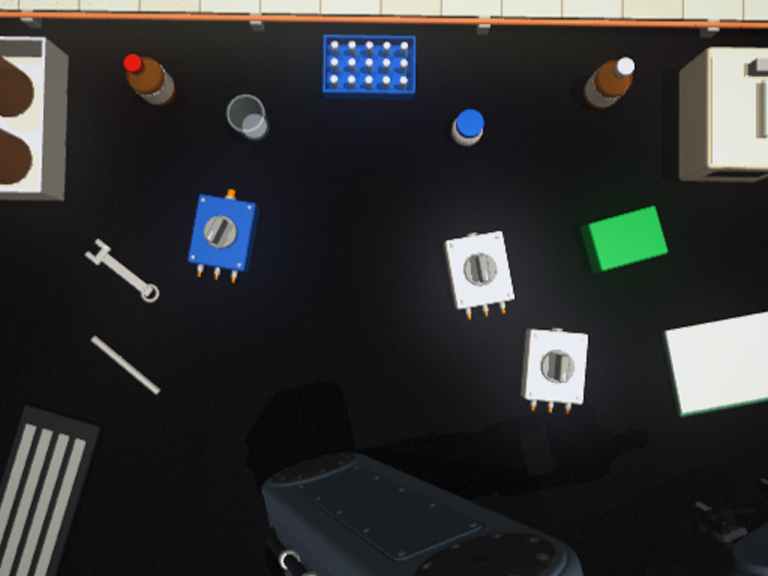

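View pics/s0.png

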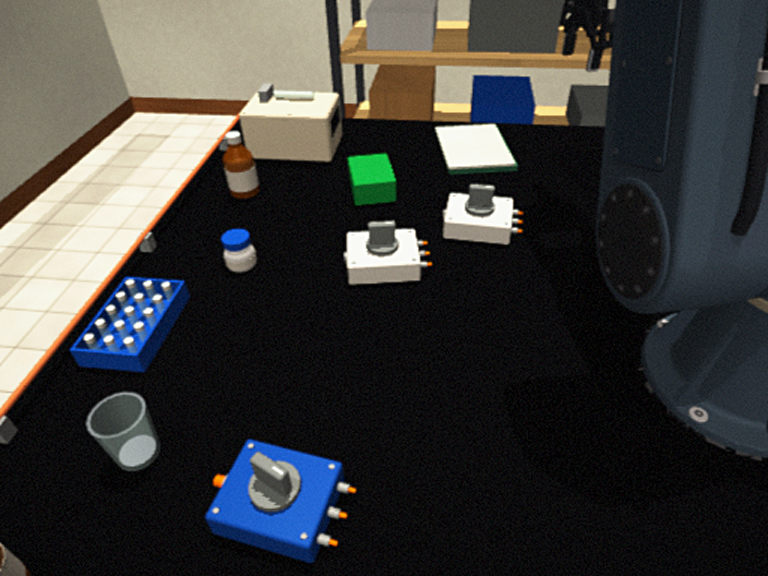

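The top view shows the blue box with its knob at about (220,232)/1.5 and its orange tail at (231,195)/1.5, away from the robot. The two white boxes are to the right. The side view has the blue knob at (272,480)/1.5. I'll take enlarged crops next.

```bash
python3 - <<'E'
from h import *
a=snap("top","t1",(115,115,70,80),7);b=snap("side","s1",(130,280,120,100),6)
for s in [(146.7,154.7)]: print(w("top",*s,.05))
E
```

```text
[0.56904494 0.24745446 0.05      ]
```

View pics/t1.png

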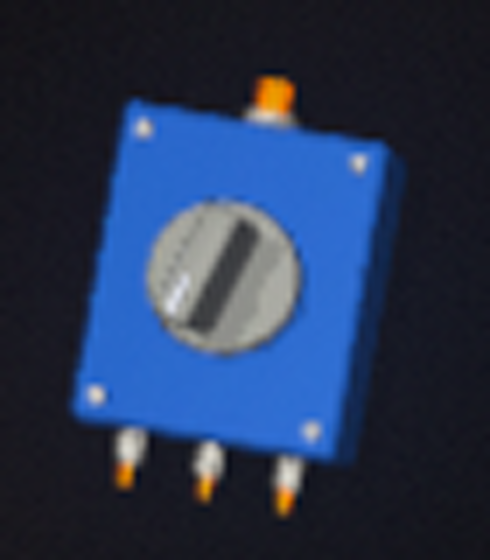

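View pics/s1.png

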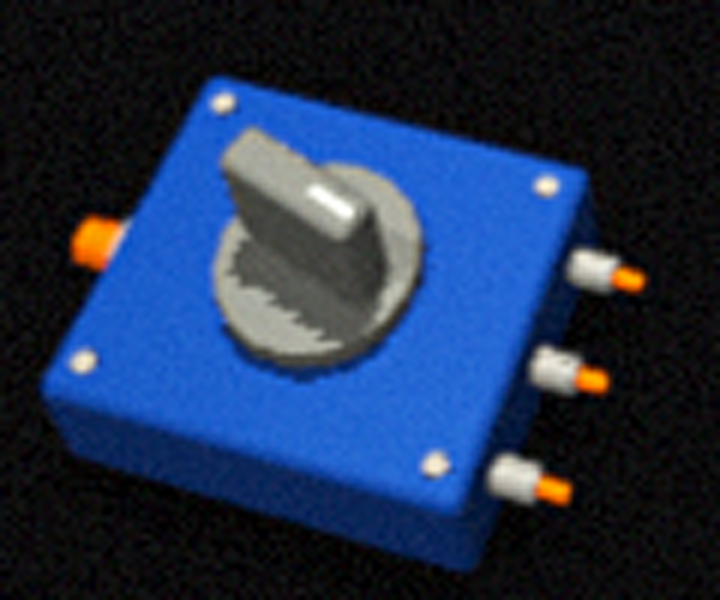

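The crops show the skirt circle centred at (224,277) in the top crop, 154 px across (56 mm, as expected). In the side crop the bar-top corners are about (222,163), (340,240), (372,203) and (255,128), with the white mark near (332,203) at the robot end.

```bash
python3 - <<'E'
from h import *
t=lambda x,y,z:w("top",(x+.5)/7-.5+115,(y+.5)/7-.5+115,z)
s=lambda x,y,z:w("side",(x+.5)/6-.5+130,(y+.5)/6-.5+280,z)
print("skirt top",t(224,277,.05)," side",s(318,265,.05))
c=np.array([s(222,163,.088),s(340,240,.088),s(372,203,.088),s(255,128,.088)]);print(c,c.mean(0))
d=lambda a,b:np.degrees(np.arctan2((b-a)[1],(b-a)[0])).round(1)
print("bar",d(c[1],c[0]),d(c[2],c[3]),np.linalg.norm(c[1]-c[0]),np.linalg.norm(c[1]-c[2]))
print("dark strip ends",d(t(200,325,.06),t(245,225,.06)),d(t(188,322,.088),t(237,222,.088)))
sc=[t(143,127,.041),t(359,163,.041),t(312,431,.041),t(96,395,.041)];print("box",d(sc[3],sc[0]),d(sc[2],sc[1]),np.mean(sc,0))
sc=[s(222,103,.041),s(547,186,.041),s(435,465,.041),s(82,361,.041)];print("box side",d(sc[1],sc[0]),d(sc[2],sc[3]),np.mean(sc,0))
print("mark",t(178,295,.088),s(332,203,.088))
E
```

```text
skirt top [0.57046321 0.24781409 0.05      ]  side [0.57219877 0.25200554 0.05      ]
[[0.59319757 0.24684993 0.088     ]
 [0.55670817 0.26422161 0.088     ]
 [0.55137485 0.25340004 0.088     ]
 [0.58777439 0.23597454 0.088     ]] [0.57226375 0.25011153 0.088     ]
bar -25.5 -25.6 0.040413506108563396 0.012064446540253387
dark strip ends -22.9 -24.8
box -8.6 -8.7 [0.57089949 0.24877097 0.041     ]
box side -8.7 -8.9 [0.57358906 0.24905004 0.041     ]
mark [0.55925579 0.25430648 0.088     ] [0.56155362 0.25457595 0.088     ]
```

```bash
cat >> h.py <<'E'
from scipy.spatial.transform import Rotation as Ro
def go(p,yaw):
    s=ctrl.read_state();R=Ro.from_euler("xyz",s["tcp_rot"]).as_matrix()
    y=np.arctan2(R[1,0],R[0,0])
    print("shift units",(R.T@(np.array(p)-s["eef_pos"])/.25).round(3),"turn units",(-((yaw-y+np.pi)%(2*np.pi)-np.pi)/(np.pi/2)).round(3),"t",s["time_s"],s["eef_pos"],y)
E
python3 -m handwheel '[[[1,-0.94,0],-0.7],[[1,-0.94,0],-0.7],[[1,-0.94,0],-0.7],[[1,-0.94,0],-0.7],[[1,-0.94,0],-0.7],[[1,-0.94,0],-0.7]]'
python3 -c "
from h import *
go([.5715,.249,.17],2.70)"
```

```text
time_s: 0.95
eef_pos: [0.3439, -0.2072, 0.2314]
tcp_rot: [3.141, -0.0, 1.459]
ft_force: [0.5, 0.5, -0.0]
opening: 0.0857
grasp_force: 0.0
shift units [1.915 0.701 0.246] turn units -0.79 t 0.95 [ 0.34386605 -0.20716405  0.23137996] 1.4590236602569047
```

```bash
python3 -m handwheel '[[[1,0.37,0],-0.5],[[1,0.37,0],-0.5],[[1,0.37,0],-0.5],[[1,0.37,0],-0.5],[[1,0.37,0],-0.5]]'
python3 -c "
from h import *
go([.5715,.249,.17],2.70)"
```

```text
time_s: 1.58
eef_pos: [0.4657, 0.0304, 0.2311]
tcp_rot: [3.141, -0.0, 2.243]
ft_force: [-0.2, 0.2, 0.1]
opening: 0.0855
grasp_force: 0.0
shift units [0.421 0.876 0.245] turn units -0.291 t 1.575 [0.46565422 0.03035971 0.23113133] 2.2429761343542354
```

```bash
python3 -m handwheel '[[[0.42,0.875,0.24],-0.29],[[0.42,0.875,0.24],-0.29],[[0.42,0.875,0.24],-0.29],[[0.42,0.875,0.24],-0.29],[[0.42,0.875,0.24],-0.29],[[0.42,0.875,0.24],-0.29]]' 50
python3 -c "
from h import *
go([.5715,.249,.058],2.70)
snap('side','s2',(100,180,200,200),3)"
```

```text
time_s: 2.33
eef_pos: [0.5718, 0.2444, 0.1711]
tcp_rot: [-3.141, -0.0, 2.691]
ft_force: [-0.5, -0.7, 0.0]
opening: 0.0498
grasp_force: 0.0
shift units [0.009 0.017 0.452] turn units -0.005 t 2.325 [0.57176555 0.24438988 0.17105906] 2.691451741095008
```

View pics/s2.png

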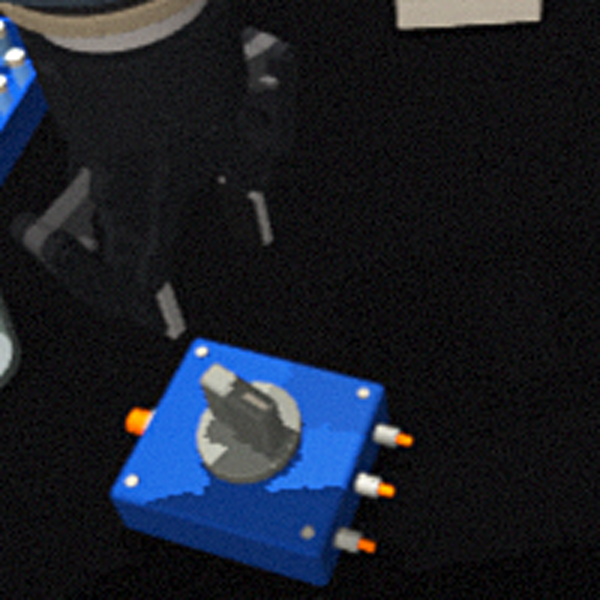

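The fingers hang open above and straddle the bar, which is at (245,405) in the crop. I'll let the arm settle before going down.

```bash
python3 -m handwheel '[[[0,0,0],0],[[0,0,0],0]]'
python3 -c "
from h import *
go([.5715,.249,.058],2.70)"
```

```text
time_s: 2.62
eef_pos: [0.5721, 0.2446, 0.1719]
tcp_rot: [3.141, 0.001, 2.691]
ft_force: [0.2, -0.9, 0.1]
opening: 0.0499
grasp_force: 0.0
shift units [0.01  0.015 0.456] turn units -0.006 t 2.625 [0.57211124 0.24459866 0.17191828] 2.6912176946198247
```

```bash
python3 -m handwheel '[[[0.01,0.015,0.1],-0.005],[[0.01,0.015,0.3],-0.005],[[0.01,0.015,0.4],-0.005],[[0.01,0.015,0.455],-0.005],[[0.01,0.015,0.455],-0.005],[[0.01,0.015,0.455],-0.005]]' 50
python3 -c "
from h import *
go([.5715,.249,.058],2.70)"
```

```text
time_s: 3.38
eef_pos: [0.5721, 0.25, 0.0589]
tcp_rot: [3.14, 0.001, 2.7]
ft_force: [0.0, -0.4, 0.3]
opening: 0.0505
grasp_force: 0.0
shift units [ 0.001 -0.005  0.003] turn units -0.0 t 3.375 [0.57213019 0.24998641 0.05885265] 2.6999871133342035
```

Positioned, with no contact so far. Closing the fingers.

```bash
python3 -m handwheel '[[[0,0,0],0],[[0,0,0],0],[[0,0,0],0],[[0,0,0],0],[[0,0,0],0],[[0,0,0],0]]' 0
python3 -c "
from h import *
s=ctrl.read_state();print(s['torque'],s['ft_force'],s['joint_pos'])"
```

```text
time_s: 4.12
eef_pos: [0.5716, 0.2497, 0.0583]
tcp_rot: [3.141, 0.0, 2.7]
ft_force: [-2.3, -2.4, 7.2]
opening: 0.0133
grasp_force: 59.0
[-0.37428414  0.38364397  0.02045174] [-2.3394493  -2.43110421  7.17212195] [ 3.37386619e-01  6.91761304e-01  1.57125495e+00 -3.52440788e-04
  8.78155742e-01 -7.91813950e-01]
```

```bash
cat > r.py <<'E'
from h import *
s=ctrl.read_state();y=Ro.from_euler("xyz",s["tcp_rot"]).as_matrix();y=np.arctan2(y[1,0],y[0,0])
print("turned",round(2.70-y,3),"Tz",s["torque"].round(3),"F",s["ft_force"].round(1),"op",round(s["opening"],4),"t",s["time_s"])
E
python3 -m handwheel '[[[0,0,0],0.02],[[0,0,0],0.04],[[0,0,0],0.06],[[0,0,0],0.08],[[0,0,0],0.1],[[0,0,0],0.12]]' 0 | head -1;python3 r.py
python3 -m handwheel '[[[0,0,0],0.02],[[0,0,0],0.04],[[0,0,0],0.06],[[0,0,0],0.08]]' 0| head -1; python3 r.py
python3 -m handwheel '[[[0,0,0],0.02],[[0,0,0],0.04]]' 0| head -1; python3 r.py
```

```text
time_s: 4.88
turned 0.189 Tz [-0.15   0.232  0.081] F [-1.7 -0.9  5.1] op 0.0128 t 4.875
time_s: 5.38
turned 0.315 Tz [-0.145  0.182  0.054] F [-1.2 -0.9  5.6] op 0.0128 t 5.375
time_s: 5.62
turned 0.378 Tz [-0.133  0.158  0.139] F [-0.6 -0.9  4.3] op 0.0129 t 5.625
```

```bash
python3 -m handwheel '[[[0,0,0],0.02],[[0,0,0],0.04]]' 0| head -1; python3 r.py
python3 -m handwheel '[[[0,0,0],0.02],[[0,0,0],0.04]]' 0| head -1; python3 r.py
python3 -m handwheel '[[[0,0,0],0.02],[[0,0,0],0.04]]' 0| head -1; python3 r.py
```

```text
time_s: 5.88
turned 0.44 Tz [-0.121  0.163  0.148] F [ 0.4 -0.2  5.1] op 0.0131 t 5.875
time_s: 6.12
turned 0.503 Tz [-0.025  0.188  0.171] F [-0.9 -0.7  5.9] op 0.0131 t 6.125
time_s: 6.38
turned 0.566 Tz [-0.035  0.045  0.141] F [-0.3 -0.2  5. ] op 0.0132 t 6.375
```

```bash
python3 -m handwheel '[[[0,0,0],0.02],[[0,0,0],0.04]]' 0| head -1; python3 r.py
python3 -m handwheel '[[[0,0,0],0.02],[[0,0,0],0.04]]' 0| head -1; python3 r.py
```

```text
time_s: 6.62
turned 0.629 Tz [-0.012  0.017  0.051] F [0.3 1.1 5. ] op 0.0131 t 6.625
time_s: 6.88
turned 0.692 Tz [ 0.025 -0.068  0.01 ] F [0.2 0.3 4.7] op 0.0126 t 6.875
```

The resistance is dipping.

```bash
python3 -m handwheel '[[[0,0,0],0.02],[[0,0,0],0.04]]' 0| head -1; python3 r.py
python3 -m handwheel '[[[0,0,0],0.02],[[0,0,0],0.04]]' 0| head -1; python3 r.py
```

```text
time_s: 7.12
turned 0.755 Tz [ 0.025 -0.098 -0.038] F [1.5 0.7 5.4] op 0.0132 t 7.125
time_s: 7.38
turned 0.818 Tz [ 0.061 -0.156 -0.041] F [1.5 1.  5.7] op 0.0133 t 7.375
```

```bash
python3 -m handwheel '[[[0,0,0],0.02],[[0,0,0],0.04]]' 0| head -1; python3 r.py
python3 -m handwheel '[[[0,0,0],0],[[0,0,0],0]]' 0| head -1; python3 r.py
python3 -c "
from h import *
snap('side','s3',(100,250,150,130),4)
snap('top','t3',(115,115,70,80),6)"
python3 - <<'E'
import cv2,numpy as np
a=cv2.imread('pics/s3.png');b=cv2.imread('pics/t3.png')
b=cv2.copyMakeBorder(b[:480],0,max(0,520-480),0,0,0)[:520]
c=np.hstack([a,b]);cv2.imwrite('pics/c3.png',cv2.resize(c,None,fx=.78,fy=.78));print(c.shape)
E
```

```text
time_s: 7.62
turned 0.881 Tz [ 0.056 -0.249  0.04 ] F [1.7 0.9 5.2] op 0.0132 t 7.625
time_s: 7.88
turned 0.881 Tz [ 0.007 -0.212 -0.355] F [1.  1.9 5. ] op 0.0128 t 7.875
(520, 1020, 3)
```

View pics/c3.png

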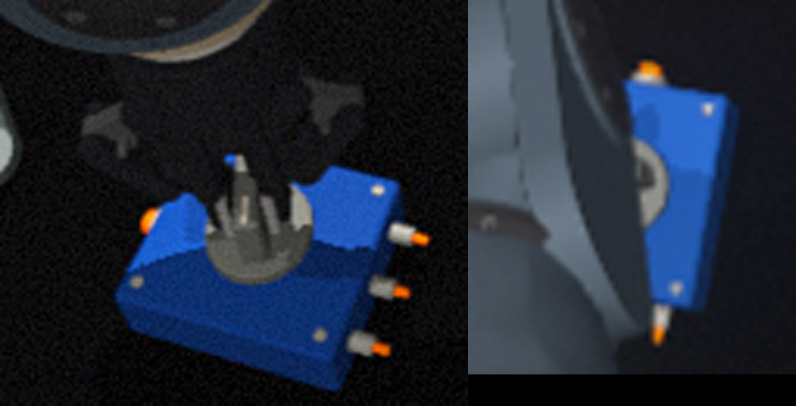

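The tail has begun to retract (top view, about (650,70)), and the torque at rest draws the knob onward. I'll take small steps with readings at rest.

```bash
for i in 1; do python3 -m handwheel '[[[0,0,0],0.02],[[0,0,0],0.04],[[0,0,0],0.04],[[0,0,0],0.04]]' 0| head -1; python3 r.py; done
python3 -m handwheel '[[[0,0,0],0.02],[[0,0,0],0.04],[[0,0,0],0.04],[[0,0,0],0.04]]' 0| head -1; python3 r.py
```

```text
time_s: 8.48
turned 0.943 Tz [ 0.099 -0.322 -0.226] F [2.4 2.  6.4] op 0.0131 t 8.475
time_s: 8.98
turned 1.005 Tz [ 0.285 -0.31   0.535] F [ 2.6 -0.3  5. ] op 0.013 t 8.975
```

The torque flipped from -0.23 to +0.54, so the notch middle has just been passed, by less than 0.06 rad. Stopping and letting go.

```bash
python3 -m handwheel '[[[0,0,0],0],[[0,0,0],0],[[0,0,0],0],[[0,0,0],0],[[0,0,0],0]]' 50; python3 r.py
```

```text
time_s: 9.6
eef_pos: [0.5714, 0.2498, 0.0575]
tcp_rot: [-3.141, 0.0, 1.695]
ft_force: [0.1, 0.5, -0.7]
opening: 0.0501
grasp_force: 0.0
turned 1.005 Tz [-0.002  0.036 -0.012] F [ 0.1  0.5 -0.7] op 0.0501 t 9.6
```

```bash
python3 -m handwheel '[[[0,0,-0.1],0],[[0,0,-0.3],0],[[0,0,-0.5],0],[[0,0,-0.6],0],[[0,0,-0.6],0],[[-0.3,0,-0.6],0],[[-0.5,0,-0.6],0],[[-0.8,0,-0.6],0],[[-0.8,0,-0.6],0],[[-0.8,0,-0.6],0]]'
python3 - <<'E'
from h import *
snap('side','s4',(130,280,120,100),4);snap('top','t4',(115,115,70,80),5)
a=cv2.imread('pics/s4.png');b=cv2.imread('pics/t4.png')
snap('top','w4',(280,140,120,140),2.85); c=cv2.imread('pics/w4.png')[:400]
c=cv2.copyMakeBorder(c,0,400-c.shape[0],0,0,0)
cv2.imwrite('pics/c4.png',cv2.resize(np.hstack([a,b]),(790,int(400*790/830))))
cv2.imwrite('pics/w4.png',c)
E
```

```text
time_s: 10.85
eef_pos: [0.5958, 0.051, 0.2064]
tcp_rot: [-3.14, -0.0, 1.693]
ft_force: [0.4, 0.5, -0.3]
opening: 0.05
grasp_force: 0.0
```

View pics/c4.png

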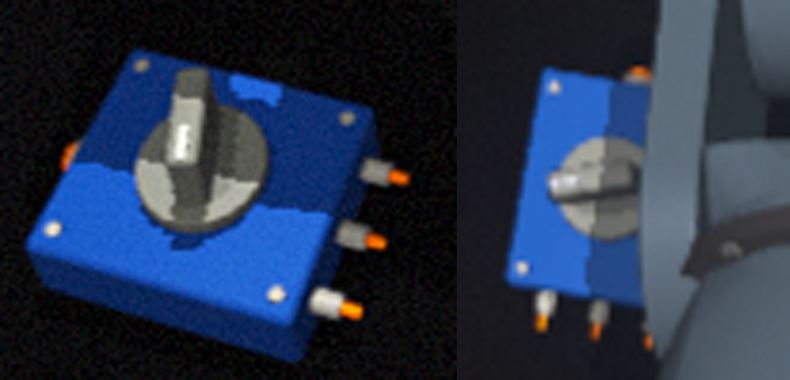

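The knob is turned and released, and the tail is shorter (side (70,155), top (638,73)). I'll put numbers on the tail length and the knob angle.

```bash
python3 - <<'E'
from h import *
d0=cv2.imread('pics/s1.png');d0=cv2.resize(d0,(120,100),interpolation=cv2.INTER_AREA)
im=vision.get_image("side")["image"][280:380,130:250]
for i in (d0,im):
    r=i[25:55,5:30].astype(int); m=(r[...,2]>r[...,0]+60)
    y,x=np.nonzero(m);print(m.sum(),x.min()+5,x.max()+5,y.mean()+25, r[...,2].max())
# expected tip pixel for tail 13.5 / 4.5 past ring
s=lambda x,y,z:w("side",(x+.5)*152/152/(4*790/830)-.5+130,(y+.5)/(4*790/830)-.5+280,z)
c=np.array([s(168,162,.088),s(200,165,.088),s(208,72,.088),s(178,72,.088)]);print(c,c.mean(0))
for a,b in((0,3),(1,2)):v=c[b]-c[a];print(np.degrees(np.arctan2(v[1],v[0])))
u=np.array([np.cos(np.radians(-8.7)),np.sin(np.radians(-8.7)),0])
for L in(.060,.0645,.070,.0735,.075,.080):print(L,px("side",np.array([.572,.249,.02])+u*L)-[130,280])
E
```

```text
57 12 19 39.719298245614034 255
15 16 19 40.666666666666664 219
[[0.57425776 0.27047554 0.088     ]
 [0.56130586 0.27023995 0.088     ]
 [0.56977761 0.229662   0.088     ]
 [0.58225597 0.23108962 0.088     ]] [0.5718993  0.25036677 0.088     ]
-78.52087923234372
-78.20734796125883
0.06 [23.82355216 42.34526528]
0.0645 [21.46310867 41.69388971]
0.07 [18.58859853 40.90065501]
0.0735 [16.76533553 40.39751694]
0.075 [15.98535329 40.18227715]
0.08 [13.39152711 39.46649852]
```

View pics/w4.png

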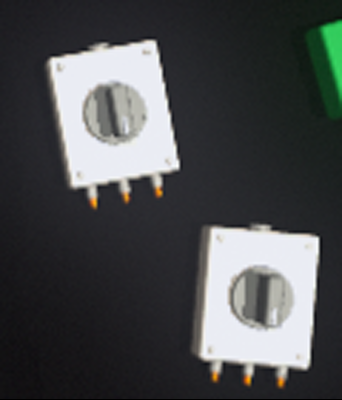

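The white knobs are unchanged. I'll clear the arm's shadow for one firm reading of the plunger tail.

```bash
python3 -m handwheel '[[[-0.9,-0.4,0],0],[[-0.9,-0.4,0],0],[[-0.9,-0.4,0],0],[[-0.9,-0.4,0],0],[[-0.9,-0.4,0],0],[[-0.9,-0.4,0],0]]'
python3 - <<'E'
from h import *
a=snap('side','s5',(130,280,120,100),4);b=snap('top','t5',(115,115,70,80),5)
x=cv2.imread('pics/s5.png');y=cv2.imread('pics/t5.png');cv2.imwrite('pics/c5.png',cv2.resize(np.hstack([x,y]),(790,381)))
r=a["image"][280:380,130:250][25:55,5:30].astype(int);m=r[...,2]>r[...,0]+60;q,p=np.nonzero(m);print(m.sum(),p.min()+5,p.max()+5)
t0=cv2.resize(cv2.imread('pics/t1.png'),(70,80),interpolation=cv2.INTER_AREA);t=b["image"][115:195,115:185]
for i in(t0,t):
    r=i[5:22,30:48].astype(int);d=np.clip(r[...,2]-r[...,0],0,None);print(d.sum(),d.max(1))
E
```

```text
time_s: 11.8
eef_pos: [0.5251, -0.1833, 0.2075]
tcp_rot: [3.142, -0.0, 1.695]
ft_force: [-0.0, 0.6, 0.3]
opening: 0.0502
grasp_force: 0.0
19 16 19
5176 [  0   0   0   0   0   4 180 233 237 234 205  85   6   0   0   0   0]
1658 [  0   0   0   0   0   0   0   0   0 207 195  85  11   0   0   0   0]
```

View pics/c5.png

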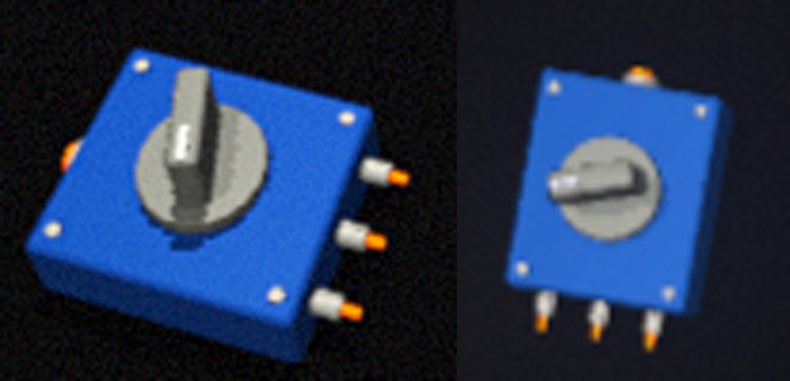

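The orange tail area is down to 0.32 of what it was (4.5/13.5 = 0.33), so the plunger is fully in its notch. The gripper is clear of everything.

```bash
python3 -c "
from workcell import ctrl
print(ctrl.finish_job())"
```

```text
the job is handed in; nothing more can be done
None
```

The blue valve is locked in its notch (knob turned clockwise and let go, plunger dropped about 9 mm), the white knobs look unchanged, and I handed the job in at about 12 s on the robot's clock.

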